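# Stack the lopsided sample carriers crosswise on the fan cooler

### The arm

A 6-joint arm with a two-finger parallel gripper is mounted at the origin on the work surface. World frame = base frame: x ahead of the robot, y to its left, z up, the work surface at z = 0. Lengths are in m, angles in rad, forces in N, time in s.
With the tool pointing down it reaches from about 0.35 to 1 m from the base axis. Payload 7.1 kg.
Tool frame: the origin (TCP) lies midway between the tips of the shut fingers; the grasp point (between the pads) lies pinch_z behind it (pinch_z is the distance from the TCP to the grasp point, in m); z points along the fingers, y is the direction in which the jaws open and shut (so a half turn about z gives the same grasp; the last joint's range is limited). The gripper opens to 85 mm and grips with 20 to 120 N. Pads are 22 mm wide; open, the fingers measure 114 mm over their backs; the gripper's body (76 mm by 85 mm) begins 54 mm behind the grasp point. The pads swing forward as they close: fully open they stand 13 mm farther back than shut.
Start: joints at [-1.208, 0.423, 1.63, -0, 1.089, -0.019], TCP at [0.233, -0.58, 0.194] pointing down, gripper open.
Joint ranges: [-3, 3], [-0.9, 2.11], [0.09, 2.58], [-1.31, 4.45], [0.11, 2.69], [-2.54, 2.54]. Speed limits (rad/s): [2.39, 2.39, 3.01, 3.14, 3.14, 3.14].

### API

Orientations are given as a rotation vector (axis times angle).
In Python, from cell import move_pose, move_linear, move_joints, grip, pause, solve_ik, sense, snapshot, Unreachable, sign_off, pinch_z gives the robot as it stands. The module is installed in compiled form; this text tells all that it offers. Calls block until the motion is done:
- move_pose(position, orientation): joint-space move of the TCP to a pose.
- move_linear(position, max_speed=0.15, orientation=None): straight line of the TCP; orientation=None keeps the orientation; max_speed is the mean speed in m/s.
- move_joints(angles): joint-space move.
- grip(opening, strength=None): finger opening in m; strength is the grip in N (None keeps the last); returns when the fingers have stopped.
- pause(seconds).
- solve_ik(position, orientation): joint angles nearest the present ones, or None.
- sense(): the state.
- snapshot(name): name is "scene" or "top" or "wrist"; returns a dict with "pixels" (400x640x3 uint8, red, green, blue), "K" (3x3 intrinsics, pixels), "rvec" (rotation vector, rad) and "tvec" (3), from world to camera coordinates, as OpenCV has them. Camera axes: x right, y down, z forward; pixel columns grow to the right and rows downward; lengths in m; the calibration is good to about 2 mm. A picture is of the moment at which its call begins. There is no depth.
A pose or a line that the arm cannot do raises Unreachable and nothing moves.
- sign_off(): hands the job in, once; it reports no verdict.
The state is a dict: "t": time; "joints": joint angles; "qvel": joint speeds; "joint_torque": joint torques, N m; "tool_pos": TCP position; "orientation": TCP orientation; "contact_force": force on the tool from outside, world axes, zero at the start; "wrist_torque": the same for the moment, N m; "width": finger opening in m.
Only numpy, scipy, OpenCV 4.12 (cv2) and the standard library are available. Lean on these libraries where they do the work, as an engineer would, in place of code of your own. Each camera call takes 0.05 s, during which the arm holds its last target. There are 200 camera calls.

### The job

Stack all the flat-lidded sample carriers on the cooler's grille as an open crosswise tower centred on it, lids up: two to a layer with about a carrier's width of gap between them, the lowest pair lying across the grille's bars and each layer square across the one below (an odd last carrier lies alone on top, in either place); then press the start button right down. A heavy cold core sits towards one end inside each, you cannot see which: try each one a centimetre or two off the mat, shift your grip along it to its balance point, and only then lift it higher and carry it level. Leave the carrier with the barrel-shaped lid and everything else on the bench where it is.

Things in the scene. Friction and masses are not known exactly. Their poses are not given: they have to be found in the camera images.
- c1_mid (a point): flat-lidded sample carrier: closed box 168 long (its x) x 40 wide (its y) x 36 high, grey with a white flat lid, 0.34 to 0.48 kg; the point is the centre of the box. The metal cold core inside sits towards one end, unseen from outside: the balance point lies on the long axis 20 to 35 mm from the centre towards one end or the other, different for each carrier. May be absent
- c2_mid (a point): flat-lidded sample carrier: closed box 168 long (its x) x 40 wide (its y) x 36 high, grey with a white flat lid, 0.34 to 0.48 kg; the point is the centre of the box. The metal cold core inside sits towards one end, unseen from outside: the balance point lies on the long axis 20 to 35 mm from the centre towards one end or the other, different for each carrier. May be absent
- c3_mid (a point): flat-lidded sample carrier: closed box 168 long (its x) x 40 wide (its y) x 36 high, grey with a white flat lid, 0.34 to 0.48 kg; the point is the centre of the box. The metal cold core inside sits towards one end, unseen from outside: the balance point lies on the long axis 20 to 35 mm from the centre towards one end or the other, different for each carrier. May be absent
- c4_mid (a point): flat-lidded sample carrier: closed box 168 long (its x) x 40 wide (its y) x 36 high, grey with a white flat lid, 0.34 to 0.48 kg; the point is the centre of the box. The metal cold core inside sits towards one end, unseen from outside: the balance point lies on the long axis 20 to 35 mm from the centre towards one end or the other, different for each carrier. May be absent
- c5_mid (a point): flat-lidded sample carrier: closed box 168 long (its x) x 40 wide (its y) x 36 high, grey with a white flat lid, 0.34 to 0.48 kg; the point is the centre of the box. The metal cold core inside sits towards one end, unseen from outside: the balance point lies on the long axis 20 to 35 mm from the centre towards one end or the other, different for each carrier. May be absent
- c6_mid (a point): flat-lidded sample carrier: closed box 168 long (its x) x 40 wide (its y) x 36 high, grey with a white flat lid, 0.34 to 0.48 kg; the point is the centre of the box. The metal cold core inside sits towards one end, unseen from outside: the balance point lies on the long axis 20 to 35 mm from the centre towards one end or the other, different for each carrier. May be absent
- odd_mid (a point): the one carrier of another make: same box, 168 x 40 mm, but with a barrel-shaped (half-round) white lid, 51 high; the point is its centre, 26 mm above its underside; x along its length
- grille_mid (a point): fan cooler, a low white housing with a square 190 x 190 mm metal grille; the point is the centre of the grille's flat top, 40 mm above the bench. Its 13 bars run along x; y is along the other side; -x points to the control strip, which carries the start button. The housing (215 wide in y, from x = -178 to x = +108 mm) is as high as the grille all over
- low_a (a point): point on the grille's top, 38 mm from its centre towards the control strip: the middle of a lowest-layer (and third-layer) carrier belongs over it, the carrier lying along the grille's y
- low_b (a point): point on the grille's top, the same, 38 mm from the centre away from the control strip
- up_a (a point): point on the grille's top, 38 mm from its centre on the grille's -y side: the middle of a second-layer carrier belongs over it, the carrier lying along the grille's x
- up_b (a point): point on the grille's top, the same, on the +y side
- start (a joint): start button of the cooler, travel in m: 0 released, 0.006 fully down; spring-loaded, about 5 N to push fully down
- start_top (a point): centre of the top of the start button, a white round button 26 mm across in a black collar, on the cooler's control strip, 62 mm above the bench; it is pushed straight down
- mat: black rubber mat 390 x 400 mm, 3 mm thick, fixed, on which the carriers lie; origin at the centre of its underside
- rack_green: bystander: small white tube rack, 54 x 96 mm, 32 high, with green-capped tubes standing to 88 mm; origin at the centre of its underside
- marker: bystander: marker pen, 131 mm long (its x), 17 thick, lying on the mat; origin at the middle of its underside
- jar: bystander: screw-cap jar, 54 mm across, 65 high; origin at the centre of its underside

How it is judged:
On the way, in this order (a step that is already met when the one before it is completed fails the run):
1. all flat-lidded carriers that are present stand in the crosswise tower on the grille, released (((angle between the x axis of c1_mid and the y axis of grille_mid, either way round below 0.2 rad and (horizontal distance between c1_mid and low_a below 0.024 m or horizontal distance between c1_mid and low_b below 0.024 m) and (z of c1_mid in the frame of grille_mid below 0.03 m or z of c1_mid in the frame of grille_mid above 0.08 m)) or (angle between the x axis of c1_mid and the x axis of grille_mid, either way round below 0.2 rad and (horizontal distance between c1_mid and up_a below 0.024 m or horizontal distance between c1_mid and up_b below 0.024 m) and z of c1_mid in the frame of grille_mid between 0.04 and 0.068 m)) and ((angle between the x axis of c2_mid and the y axis of grille_mid, either way round below 0.2 rad and (horizontal distance between c2_mid and low_a below 0.024 m or horizontal distance between c2_mid and low_b below 0.024 m) and (z of c2_mid in the frame of grille_mid below 0.03 m or z of c2_mid in the frame of grille_mid above 0.08 m)) or (angle between the x axis of c2_mid and the x axis of grille_mid, either way round below 0.2 rad and (horizontal distance between c2_mid and up_a below 0.024 m or horizontal distance between c2_mid and up_b below 0.024 m) and z of c2_mid in the frame of grille_mid between 0.04 and 0.068 m)) and ((angle between the x axis of c3_mid and the y axis of grille_mid, either way round below 0.2 rad and (horizontal distance between c3_mid and low_a below 0.024 m or horizontal distance between c3_mid and low_b below 0.024 m) and (z of c3_mid in the frame of grille_mid below 0.03 m or z of c3_mid in the frame of grille_mid above 0.08 m)) or (angle between the x axis of c3_mid and the x axis of grille_mid, either way round below 0.2 rad and (horizontal distance between c3_mid and up_a below 0.024 m or horizontal distance between c3_mid and up_b below 0.024 m) and z of c3_mid in the frame of grille_mid between 0.04 and 0.068 m)) and ((angle between the x axis of c4_mid and the y axis of grille_mid, either way round below 0.2 rad and (horizontal distance between c4_mid and low_a below 0.024 m or horizontal distance between c4_mid and low_b below 0.024 m) and (z of c4_mid in the frame of grille_mid below 0.03 m or z of c4_mid in the frame of grille_mid above 0.08 m)) or (angle between the x axis of c4_mid and the x axis of grille_mid, either way round below 0.2 rad and (horizontal distance between c4_mid and up_a below 0.024 m or horizontal distance between c4_mid and up_b below 0.024 m) and z of c4_mid in the frame of grille_mid between 0.04 and 0.068 m)) and ((angle between the x axis of c5_mid and the y axis of grille_mid, either way round below 0.2 rad and (horizontal distance between c5_mid and low_a below 0.024 m or horizontal distance between c5_mid and low_b below 0.024 m) and (z of c5_mid in the frame of grille_mid below 0.03 m or z of c5_mid in the frame of grille_mid above 0.08 m)) or (angle between the x axis of c5_mid and the x axis of grille_mid, either way round below 0.2 rad and (horizontal distance between c5_mid and up_a below 0.024 m or horizontal distance between c5_mid and up_b below 0.024 m) and z of c5_mid in the frame of grille_mid between 0.04 and 0.068 m)) and ((angle between the x axis of c6_mid and the y axis of grille_mid, either way round below 0.2 rad and (horizontal distance between c6_mid and low_a below 0.024 m or horizontal distance between c6_mid and low_b below 0.024 m) and (z of c6_mid in the frame of grille_mid below 0.03 m or z of c6_mid in the frame of grille_mid above 0.08 m)) or (angle between the x axis of c6_mid and the x axis of grille_mid, either way round below 0.2 rad and (horizontal distance between c6_mid and up_a below 0.024 m or horizontal distance between c6_mid and up_b below 0.024 m) and z of c6_mid in the frame of grille_mid between 0.04 and 0.068 m)) and ((horizontal distance between c1_mid and low_a below 0.024 m and z of c1_mid in the frame of grille_mid below 0.03 m) or (horizontal distance between c2_mid and low_a below 0.024 m and z of c2_mid in the frame of grille_mid below 0.03 m) or (horizontal distance between c3_mid and low_a below 0.024 m and z of c3_mid in the frame of grille_mid below 0.03 m) or (horizontal distance between c4_mid and low_a below 0.024 m and z of c4_mid in the frame of grille_mid below 0.03 m) or (horizontal distance between c5_mid and low_a below 0.024 m and z of c5_mid in the frame of grille_mid below 0.03 m) or (horizontal distance between c6_mid and low_a below 0.024 m and z of c6_mid in the frame of grille_mid below 0.03 m)) and ((horizontal distance between c1_mid and low_b below 0.024 m and z of c1_mid in the frame of grille_mid below 0.03 m) or (horizontal distance between c2_mid and low_b below 0.024 m and z of c2_mid in the frame of grille_mid below 0.03 m) or (horizontal distance between c3_mid and low_b below 0.024 m and z of c3_mid in the frame of grille_mid below 0.03 m) or (horizontal distance between c4_mid and low_b below 0.024 m and z of c4_mid in the frame of grille_mid below 0.03 m) or (horizontal distance between c5_mid and low_b below 0.024 m and z of c5_mid in the frame of grille_mid below 0.03 m) or (horizontal distance between c6_mid and low_b below 0.024 m and z of c6_mid in the frame of grille_mid below 0.03 m)) and ((horizontal distance between c1_mid and up_a below 0.024 m and z of c1_mid in the frame of grille_mid between 0.04 and 0.068 m) or (horizontal distance between c2_mid and up_a below 0.024 m and z of c2_mid in the frame of grille_mid between 0.04 and 0.068 m) or (horizontal distance between c3_mid and up_a below 0.024 m and z of c3_mid in the frame of grille_mid between 0.04 and 0.068 m) or (horizontal distance between c4_mid and up_a below 0.024 m and z of c4_mid in the frame of grille_mid between 0.04 and 0.068 m) or (horizontal distance between c5_mid and up_a below 0.024 m and z of c5_mid in the frame of grille_mid between 0.04 and 0.068 m) or (horizontal distance between c6_mid and up_a below 0.024 m and z of c6_mid in the frame of grille_mid between 0.04 and 0.068 m)) and ((horizontal distance between c1_mid and up_b below 0.024 m and z of c1_mid in the frame of grille_mid between 0.04 and 0.068 m) or (horizontal distance between c2_mid and up_b below 0.024 m and z of c2_mid in the frame of grille_mid between 0.04 and 0.068 m) or (horizontal distance between c3_mid and up_b below 0.024 m and z of c3_mid in the frame of grille_mid between 0.04 and 0.068 m) or (horizontal distance between c4_mid and up_b below 0.024 m and z of c4_mid in the frame of grille_mid between 0.04 and 0.068 m) or (horizontal distance between c5_mid and up_b below 0.024 m and z of c5_mid in the frame of grille_mid between 0.04 and 0.068 m) or (horizontal distance between c6_mid and up_b below 0.024 m and z of c6_mid in the frame of grille_mid between 0.04 and 0.068 m)) and angle between each of c1_mid, c2_mid, c3_mid, c4_mid, c5_mid, c6_mid's own z axis and vertical below 0.2 rad and linear speed of each of c1, c2, c3, c4, c5, c6 below 0.02 m/s and contact force between the fingers and c1 below 0.3 N and contact force between the fingers and c2 below 0.3 N and contact force between the fingers and c3 below 0.3 N and contact force between the fingers and c4 below 0.3 N and contact force between the fingers and c5 below 0.3 N and contact force between the fingers and c6 below 0.3 N), for 0.3 s.
2. then the start button is pressed right down (value of joint start above 0.0045 m), for 0.1 s.
At the end, for the whole second after the job is handed in: All flat-lidded carriers present rest, lids up, released, two to a layer on the grille, lowest pair across the bars, next across it, third across again, lower layers full: each within 0.2 rad of square and its middle within 24 mm of its place, 38 mm off the grille's centre (all of step 1); the robot touches nothing.
It fails at once if a carrier is raised more than about 45 mm above the mat, on the way to the cooler, while gripped more than 18 mm from its balance point (the point c1_c2 in c1, and so on) ((contact force between the fingers and c1 above 1 N and height (world z) of c1_mid above 0.066 m and horizontal distance between c1_mid and grille_mid above 0.12 m and horizontal distance between the grasp point and c1_c2 above 0.018 m) or (contact force between the fingers and c2 above 1 N and height (world z) of c2_mid above 0.066 m and horizontal distance between c2_mid and grille_mid above 0.12 m and horizontal distance between the grasp point and c2_c2 above 0.018 m) or (contact force between the fingers and c3 above 1 N and height (world z) of c3_mid above 0.066 m and horizontal distance between c3_mid and grille_mid above 0.12 m and horizontal distance between the grasp point and c3_c2 above 0.018 m) or (contact force between the fingers and c4 above 1 N and height (world z) of c4_mid above 0.066 m and horizontal distance between c4_mid and grille_mid above 0.12 m and horizontal distance between the grasp point and c4_c2 above 0.018 m) or (contact force between the fingers and c5 above 1 N and height (world z) of c5_mid above 0.066 m and horizontal distance between c5_mid and grille_mid above 0.12 m and horizontal distance between the grasp point and c5_c2 above 0.018 m) or (contact force between the fingers and c6 above 1 N and height (world z) of c6_mid above 0.066 m and horizontal distance between c6_mid and grille_mid above 0.12 m and horizontal distance between the grasp point and c6_c2 above 0.018 m)).
It fails at once if a carrier is carried tilted by more than 0.25 rad (14 degrees) ((contact force between the fingers and c1 above 1 N and height (world z) of c1_mid above 0.066 m and horizontal distance between c1_mid and grille_mid above 0.12 m and angle between c1_mid's own z axis and vertical above 0.25 rad) or (contact force between the fingers and c2 above 1 N and height (world z) of c2_mid above 0.066 m and horizontal distance between c2_mid and grille_mid above 0.12 m and angle between c2_mid's own z axis and vertical above 0.25 rad) or (contact force between the fingers and c3 above 1 N and height (world z) of c3_mid above 0.066 m and horizontal distance between c3_mid and grille_mid above 0.12 m and angle between c3_mid's own z axis and vertical above 0.25 rad) or (contact force between the fingers and c4 above 1 N and height (world z) of c4_mid above 0.066 m and horizontal distance between c4_mid and grille_mid above 0.12 m and angle between c4_mid's own z axis and vertical above 0.25 rad) or (contact force between the fingers and c5 above 1 N and height (world z) of c5_mid above 0.066 m and horizontal distance between c5_mid and grille_mid above 0.12 m and angle between c5_mid's own z axis and vertical above 0.25 rad) or (contact force between the fingers and c6 above 1 N and height (world z) of c6_mid above 0.066 m and horizontal distance between c6_mid and grille_mid above 0.12 m and angle between c6_mid's own z axis and vertical above 0.25 rad)).
It fails at once if the barrel-lidded carrier is moved more than 50 mm or tipped over (distance of odd_mid from where it was at the start of the episode above 0.05 m or angle between odd_mid's own z axis and vertical above 0.5 rad).
It fails at once if a bystander is moved more than 50 mm (distance of any of rack_green, marker, jar from where it was at the start of the episode above 0.05 m).
Of c1, c2, c3, c4, c5, c6 only 4 to 6 are there at a start; the rules pass over those that are not, and their reading is None.
At some moment in a run one of c1, c2, c3, c4, c5, c6 may be knocked a few centimetres aside while the robot is not near it.
It also fails if it takes over 210 s, if anything falls off the work surface, if the arm or the gripper's body presses on something with over 40 N, if the wrist force passes 120 N, or if a joint passes its speed limit or range.

## Working session

There is one attempt and no reset: what is moved stays moved. The work goes in short steps, each a Python script; the robot and the scene stay as the last script left them, time stands still between calls to the robot, and variables do not carry over. Pictures are saved under pics/ and viewed, about 12 in all and at most 16, crops included, and the job is handed in when it is done.

```bash
mkdir -p pics; python3 - <<'E'
from cell import *
import cv2,numpy as np
print(sense(), pinch_z)
for n in("top","scene"):
    s=snapshot(n); cv2.imwrite(f"pics/{n}0.png",s["pixels"][:,:,::-1]); print(n,s["K"].tolist(),s["rvec"],s["tvec"])
    R=cv2.Rodrigues(np.array(s["rvec"]))[0]; print("cam", -R.T@np.array(s["tvec"]))
E
```

```text
{'t': 0.0, 'joints': array([-1.20799049e+00,  4.23859688e-01,  1.63070134e+00, -1.31615512e-05,
        1.08864324e+00, -1.89717585e-02]), 'qvel': array([ 0.00042411,  0.00021178, -0.00015653,  0.00075795, -0.00081567,
        0.00247652]), 'joint_torque': array([ 5.70859120e-04, -5.57380629e+01, -2.81736231e+01,  2.17530663e-05,
        7.31650478e-03, -3.84423160e-06]), 'tool_pos': array([ 0.23267012, -0.57939992,  0.19272954]), 'orientation': array([-3.08296983e+00, -5.95768004e-01,  4.50881620e-04]), 'contact_force': array([ 0.44741119, -0.01575647, -0.53585807]), 'wrist_torque': array([-0.00254425, -0.04671558, -0.04375629]), 'width': 0.08559919367429708} 0.0187
top [[459.75376076981144, 0.0, 309.21090117011323], [0.0, 459.75376076981144, 204.77634358431058], [0.0, 0.0, 1.0]] [ 2.13057418 -2.08163945  0.22489594] [-0.00834543  0.52475955  1.56353099]
cam [ 0.17814682 -0.00490623  1.63960698]
scene [[476.5303603503211, 0.0, 315.05522991955263], [0.0, 476.5303603503211, 201.40851172109373], [0.0, 0.0, 1.0]] [ 0.82617133  2.41823726 -1.23690544] [ 0.43314482 -0.12047361  1.67379714]
cam [1.2240283  0.85871749 0.87640412]
```

View pics/top0.png

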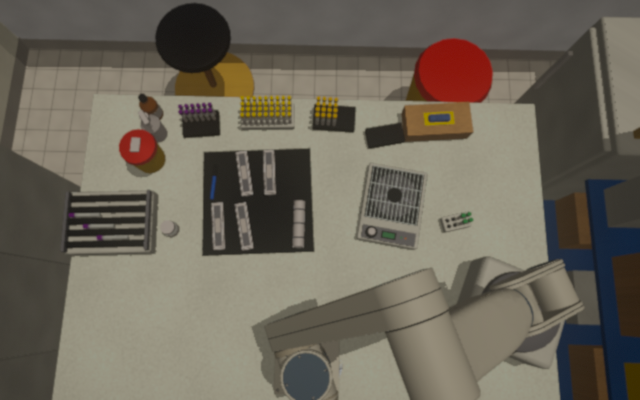

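View pics/scene0.png

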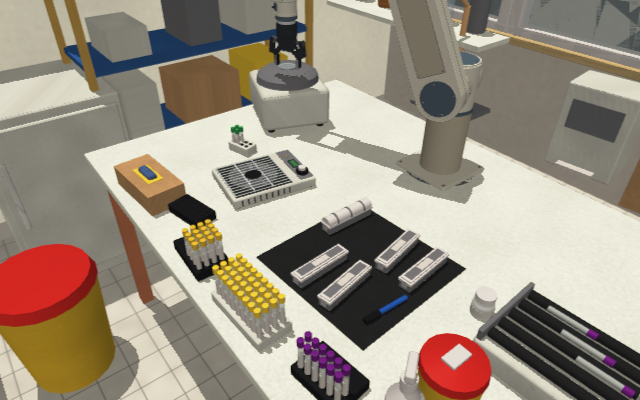

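Both views show four flat-lidded carriers on the mat: top view near (245,172), (269,172), (218,226) and (244,226). The barrel-lidded one is at (298,224). The grille is at about (395,195) with its control strip below it and the button near (372,231). Next I localise them by masks.

```bash
cat > h.py <<'E'
from cell import *
import cv2,numpy as np
def cast(s,uv,z):
    R=cv2.Rodrigues(np.array(s["rvec"],float))[0]; t=np.array(s["tvec"],float).ravel(); K=np.array(s["K"])
    uv=np.atleast_2d(uv).astype(float); d=(R.T@np.linalg.inv(K)@np.c_[uv,np.ones(len(uv))].T).T; c=-R.T@t
    return (c+d*((z-c[2])/d[:,2])[:,None])[:,:2]
def proj(s,p):
    return cv2.projectPoints(np.atleast_2d(p).astype(float),np.array(s["rvec"],float),np.array(s["tvec"],float),np.array(s["K"]),None)[0][:,0]
def rect(s,c,z):
    "min-area rect, in world at height z, of an image contour: centre, sizes (long, short), long-axis angle"
    w=cast(s,c.reshape(-1,2),z).astype(np.float32)*1000
    b=cv2.boxPoints(cv2.minAreaRect(w))/1000; e=[b[1]-b[0],b[2]-b[1]]; e.sort(key=np.linalg.norm)
    return b.mean(0),np.linalg.norm(e[1]),np.linalg.norm(e[0]),np.arctan2(e[1][1],e[1][0])%np.pi
def bright(s,thr,z,lo=(.1,.25),roi=None):
    g=cv2.cvtColor(s["pixels"],cv2.COLOR_RGB2GRAY); m=(g>thr).astype(np.uint8)
    if roi is not None: k=np.zeros_like(m); cv2.fillPoly(k,[roi.astype(np.int32)],1); m&=k
    m=cv2.morphologyEx(m,cv2.MORPH_CLOSE,np.ones((5,5)))
    return [rect(s,c,z) for c in cv2.findContours(m,cv2.RETR_EXTERNAL,cv2.CHAIN_APPROX_NONE)[0] if cv2.contourArea(c)>60]
E
python3 - <<'E'
from h import *
s=snapshot("top"); g=cv2.cvtColor(s["pixels"],cv2.COLOR_RGB2GRAY)
roi=np.array([[205,153],[309,152],[312,250],[205,252]])
for t in(70,100,130): 
    print(t)
    for r in bright(s,t,.039,roi=roi): print(np.round(r[0],4),*np.round(r[1:],3))
# grille: dark region
m=np.zeros_like(g); m[155:222,355:432]=(g[155:222,355:432]<75)*1
m=cv2.morphologyEx(m,cv2.MORPH_CLOSE,np.ones((9,9)))
for c in cv2.findContours(m,0,1)[0]:
    if cv2.contourArea(c)>200: print("grille",[np.round(x,4) for x in rect(s,c,.04)])
print("button",cast(s,[372,231],.062), "mat",cast(s,[[204,151],[312,150],[314,252],[202,254]],.003))
im=np.hstack([cv2.resize(s["pixels"][140:265,195:320],None,fx=3.1,fy=3.1,interpolation=2),cv2.resize(s["pixels"][150:260,345:480],(400,388),interpolation=2)[:387]])if 0 else None
a=cv2.resize(s["pixels"][140:265,195:320],(400,400),interpolation=2);b=cv2.resize(s["pixels"][150:260,345:455],(400,400),interpolation=2)
cv2.imwrite("pics/crop0.png",np.hstack([a,b])[:,:,::-1])
E
```

```text
70
[0.4484 0.2336] 0.171 0.045 0.213
[0.4472 0.325 ] 0.171 0.045 0.106
[0.461  0.0397] 0.17 0.041 3.123
[0.6395 0.2427] 0.164 0.044 0.187
[0.6439 0.1521] 0.159 0.044 0.045
100
[0.4482 0.2334] 0.168 0.039 0.213
[0.4467 0.326 ] 0.168 0.041 0.106
[0.4628 0.0403] 0.165 0.032 0.026
[0.6401 0.2423] 0.162 0.038 0.187
[0.6456 0.1533] 0.156 0.041 0.073
130
[0.4535 0.234 ] 0.076 0.03 0.191
[0.4644 0.0388] 0.155 0.02 3.134
[0.6506 0.1543] 0.046 0.033 0.04
grille [array([ 0.5726, -0.2989], dtype=float32), np.float32(0.1793), np.float32(0.1731), np.float32(2.9818)]
button [[ 0.43561616 -0.2161211 ]] mat [[ 0.73333432  0.40236506]
 [ 0.74660823 -0.0014038 ]
 [ 0.36474426 -0.01692889]
 [ 0.34835079  0.38164545]]
```

View pics/crop0.png

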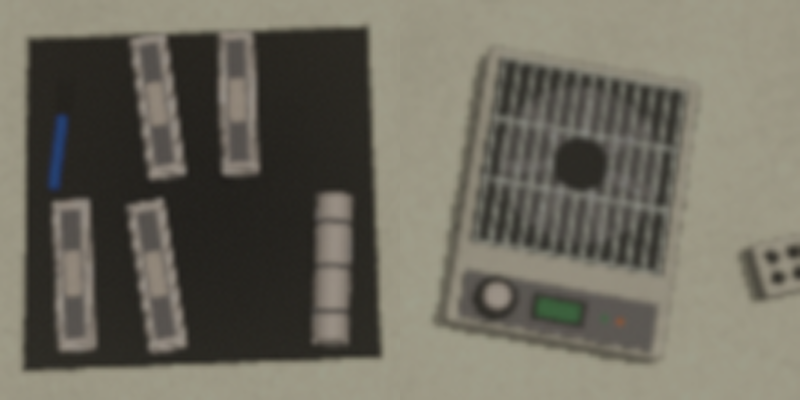

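The crop confirms the layout and shows my ROI clipped the upper two carriers at the mat's edge. I'll take a closer wrist look at the grille and then the mat.

```bash
cat >> h.py <<'E'
from scipy.spatial.transform import Rotation as Ro
def down(yaw): return (Ro.from_euler("z",yaw)*Ro.from_euler("x",np.pi)).as_rotvec()
def best(p,yaw):
    "tool-down orientation with jaws across direction yaw, the half turn with the smaller last joint"
    c=[]
    for k in(-1,0,1):
        q=solve_ik(p,down(yaw+k*np.pi))
        if q is not None: c.append((abs(q[5]),yaw+k*np.pi))
    return down(min(c)[1])
E
python3 - <<'E'
from h import *
for n,p in(("wg",(.50,-.285,.40)),("wm",(.53,.18,.48))):
    move_pose(p,best(p,0)); s=snapshot("wrist"); R=cv2.Rodrigues(np.array(s["rvec"]))[0]
    print(n,sense()["t"],"cam",-R.T@np.array(s["tvec"]),"axis",R[2], "centre",cast(s,[320,200],.04))
    cv2.imwrite(f"pics/{n}.png",s["pixels"][:,:,::-1]); np.save(f"{n}.npy",s,allow_pickle=True)
E
```

```text
wg 1.8417 cam [ 0.57562902 -0.28505047  0.58038178] axis [-0.29780859  0.00179046 -0.95462393] centre [[ 0.40538842 -0.2910854 ]]
wm 3.8667 cam [0.45452596 0.18016439 0.66094005] axis [ 2.96547989e-01  9.45054046e-04 -9.55017485e-01] centre [[0.64926005 0.18887322]]
```

View pics/wg.png

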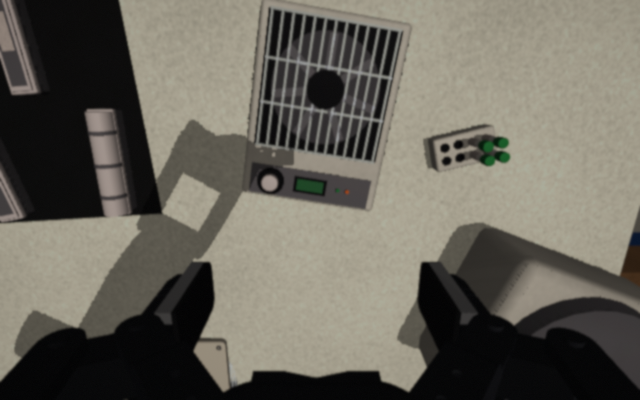

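View pics/wm.png

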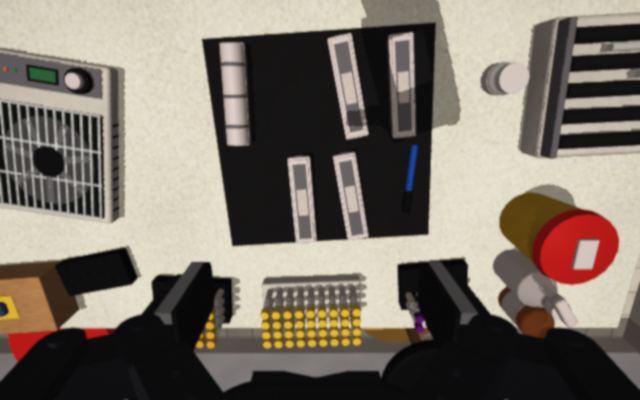

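The wrist view of the mat shows the carriers at (348,87), (401,85), (302,198) and (350,195), with the barrel lid at (234,92). The grille view shows the hub at (325,90) and the button at (269,180). I'll measure from these two views.

```bash
python3 - <<'E'
from h import *
s=np.load("wm.npy",allow_pickle=True).item()
roi=np.array([[206,40],[434,25],[428,233],[233,243]])
for t in(60,80,100): 
    print(t)
    for r in bright(s,t,.039,roi=roi): print(np.round(r[0],4),*np.round(r[1:],3))
s=np.load("wg.npy",allow_pickle=True).item()
g=cv2.cvtColor(s["pixels"],cv2.COLOR_RGB2GRAY)
m=np.zeros_like(g); m[0:165,250:412]=(g[0:165,250:412]<60); m=cv2.morphologyEx(m,cv2.MORPH_CLOSE,np.ones((9,9)))
for c in cv2.findContours(m,0,1)[0]:
    if cv2.contourArea(c)>400: print("grille",[np.round(x,4) for x in rect(s,c,.04)])
hub=cast(s,[325,90],.035)[0]; but=cast(s,[269.5,180],.062)[0]; cs=cast(s,[[265,1],[410,25],[370,209],[245,189]],.04)
print("hub",hub,"but",but,"housing",cs.round(3).tolist(),[np.linalg.norm(cs[i]-cs[i-1]).round(3) for i in range(4)])
E
```

```text
60
[0.6481 0.1552] 0.163 0.043 0.075
[0.6433 0.2455] 0.168 0.043 0.189
[0.5891 0.3537] 0.079 0.005 3.083
[0.4639 0.0434] 0.171 0.042 0.0
[0.4519 0.236 ] 0.171 0.043 0.211
[0.4496 0.3266] 0.169 0.043 0.1
80
[0.6483 0.1553] 0.163 0.042 0.073
[0.6436 0.2455] 0.167 0.042 0.187
[0.4646 0.0428] 0.169 0.04 0.0
[0.4518 0.2359] 0.17 0.042 0.209
[0.4495 0.3277] 0.167 0.042 0.122
100
[0.6485 0.1553] 0.163 0.042 0.075
[0.644  0.2457] 0.167 0.041 0.188
[0.4638 0.0418] 0.168 0.037 3.134
[0.4517 0.236 ] 0.168 0.041 0.209
[0.4488 0.3273] 0.165 0.041 0.117
grille [array([ 0.5755, -0.2943], dtype=float32), np.float32(0.186), np.float32(0.1812), np.float32(2.9795)]
hub [ 0.57473233 -0.29792253] but [ 0.44414317 -0.21397842] housing [[0.691, -0.215], [0.661, -0.416], [0.39, -0.372], [0.424, -0.171]] [np.float64(0.271), np.float64(0.203), np.float64(0.275), np.float64(0.204)]
```

Sizes agree with the given ones (168 x 41 mm, grille 186 x 181 mm in its dark part). I'll start with the nearest carrier A and do a trial lift with torque readings.

```bash
cat >> h.py <<'E'
ZG=0.010   # TCP height for a grasp on the mat
def ft(n=12):
    v=[]
    for _ in range(n): pause(.03); s=sense(); v.append(np.r_[s["contact_force"],s["wrist_torque"]])
    return np.mean(v,0)
def trial(xy,yaw,lift=.014,open_=.066):
    "grip at xy, raise a little, return weight and balance offset along yaw"
    o=best([*xy,.10],yaw); u=np.array([np.cos(yaw),np.sin(yaw)])
    move_linear([*xy,ZG+.06],.3,o) if np.hypot(*(sense()["tool_pos"][:2]-xy))<.1 else move_pose([*xy,ZG+.06],o)
    f0=ft(); grip(open_,80); move_linear([*xy,ZG],.12); grip(.03,80); w=sense()["width"]
    move_linear([*xy,ZG+lift],.04); pause(.2); f=ft()-f0
    W=-f[2]; d=(u@np.array([f[4],-f[3]]))/W
    print("t",sense()["t"].__round__(1),"width",round(w,4),"W",W.round(2),"M",f[3:].round(3),"offset",d.round(4),"z",sense()["tool_pos"][2].round(4)); return W,d
E
python3 - <<'E'
from h import *
trial(np.array([.449,.327]),.11)
s=snapshot("scene"); cv2.imwrite("pics/s1.png",cv2.resize(s["pixels"][190:330,300:500],(800,560),interpolation=2)[:,:,::-1])
E
```

```text
t 8.4 width 0.03 W -0.24 M [-0.    -0.017 -0.005] offset 0.0728 z 0.024
```

View pics/s1.png

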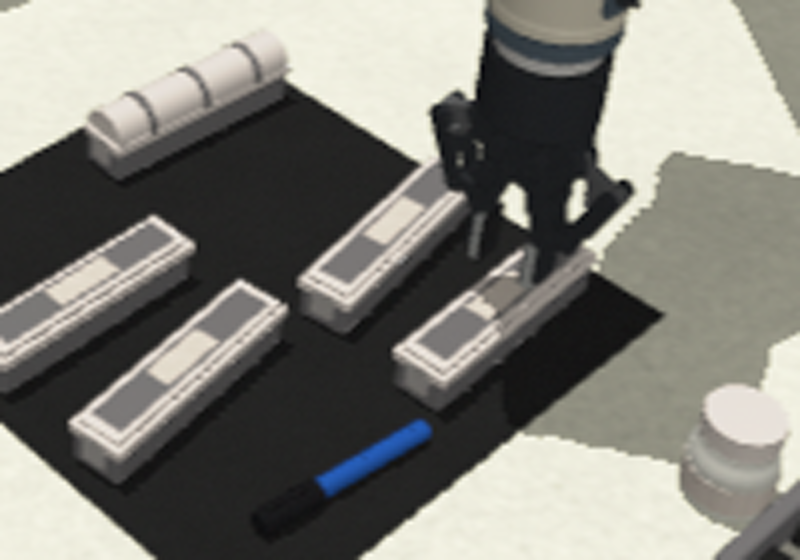

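The jaws closed to 30 mm without carrying anything. One finger is in the gap by the neighbour and the other is above or in front of the lid. I'll look from the wrist to see where they are.

```bash
python3 - <<'E'
from h import *
s=sense(); print(s["tool_pos"],Ro.from_rotvec(s["orientation"]).as_matrix().round(3).tolist(),s["joints"].round(3),s["contact_force"],s["width"])
s=snapshot("wrist"); cv2.imwrite("pics/w1.png",s["pixels"][:,:,::-1])
t=snapshot("top"); print(proj(t,[.449,.327,.039]))
cv2.imwrite("pics/t1.png",np.hstack([cv2.resize(s["pixels"],(500,312)),cv2.resize(t["pixels"][140:265,195:320],(300,312),interpolation=2)])[:,:,::-1])
E
```

```text
[0.44898033 0.32698155 0.02394054] [[-0.994, -0.11, -0.0], [-0.11, 0.994, -0.0], [0.0, -0.0, -1.0]] [ 0.608  0.573  1.876 -0.     0.692 -1.073] [ 0.19604216  0.20553962 -0.23701336] 0.029990260512144123
[[217.21225237 224.75199319]]
```

View pics/t1.png

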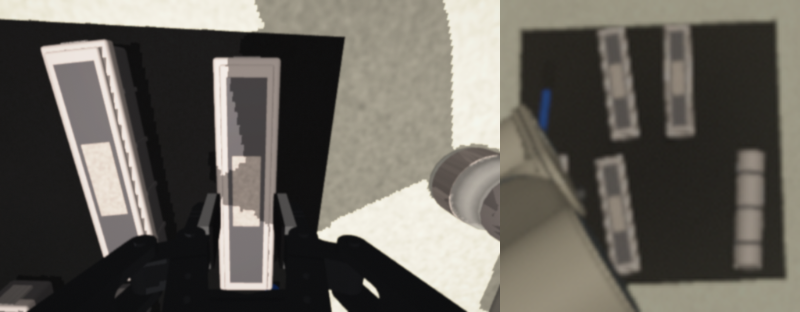

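```bash
python3 - <<'E'
from h import *
p=[.449,.327,ZG]
grip(.066); print(sense()["width"]); move_linear(p,.1)
ims=[]
for w in(.066,.04,.0):
    grip(w,80); s=sense(); print(w,s["width"],s["contact_force"].round(2),s["tool_pos"].round(4))
    ims.append(snapshot("wrist")["pixels"][190:400,240:400])
move_linear([.449,.327,ZG+.014],.04); pause(.3); print(sense()["contact_force"],sense()["wrist_torque"],sense()["width"])
ims.append(snapshot("wrist")["pixels"][190:400,240:400])
cv2.imwrite("pics/w2.png",cv2.resize(np.hstack(ims),(800,263))[:,:,::-1])
E
```

```text
0.06610656343753786
0.066 0.06579181447019682 [ 1.03 -0.32 -0.11] [0.4492 0.3271 0.0103]
0.04 0.039847799205807145 [-0.11 -0.12  0.12] [0.449  0.327  0.0101]
0.0 -8.313486658266041e-05 [-1.05  0.26 -0.33] [0.449 0.327 0.01 ]
[-0.77522876  0.50474921 -1.03258613] [-0.00699747 -0.01461513 -0.0099343 ] -0.0001267705482243734
```

View pics/w2.png

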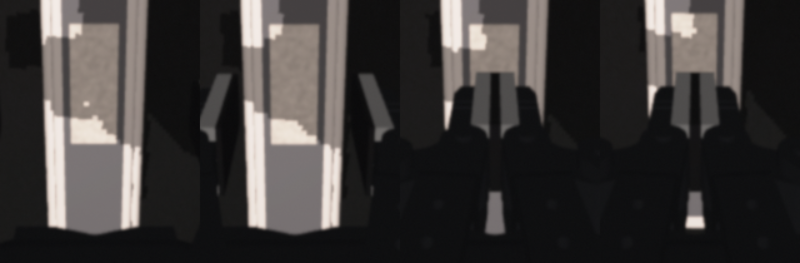

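```bash
python3 - <<'E'
from h import *
s=snapshot("wrist"); p=sense()["tool_pos"]; R=cv2.Rodrigues(np.array(s["rvec"]))[0]; print(p,"cam",-R.T@np.array(s["tvec"]))
for z in(0,.0187,.04,.06): print(z,proj(s,p+[0,0,z]))
t=snapshot("scene")
for z in(0,.04): print("scene",proj(t,p+[0,0,z]))
im=s["pixels"].copy(); 
for z in(0,.0187,.04): cv2.circle(im,tuple(proj(s,p+[0,0,z])[0].astype(int).tolist()),3,(255,0,0),1)
im2=t["pixels"].copy()
for z in(0,.04): cv2.circle(im2,tuple(proj(t,p+[0,0,z])[0].astype(int).tolist()),1,(255,0,0),-1)
cv2.imwrite("pics/w3.png",np.hstack([cv2.resize(im[150:400,220:420],(400,500)),cv2.resize(im2[200:300,390:470],(400,500),interpolation=2)])[:,:,::-1])
E
```

```text
[0.44892217 0.32691995 0.02383135] cam [0.3737143  0.31919812 0.20498102]
0 [[314.05565949 232.19940708]]
0.0187 [[313.94921838 246.51907154]]
0.04 [[313.79852147 266.79252705]]
0.06 [[313.61661782 291.26426838]]
scene [[423.84244472 267.84572714]]
scene [[426.0485169 256.264714 ]]
```

View pics/w3.png

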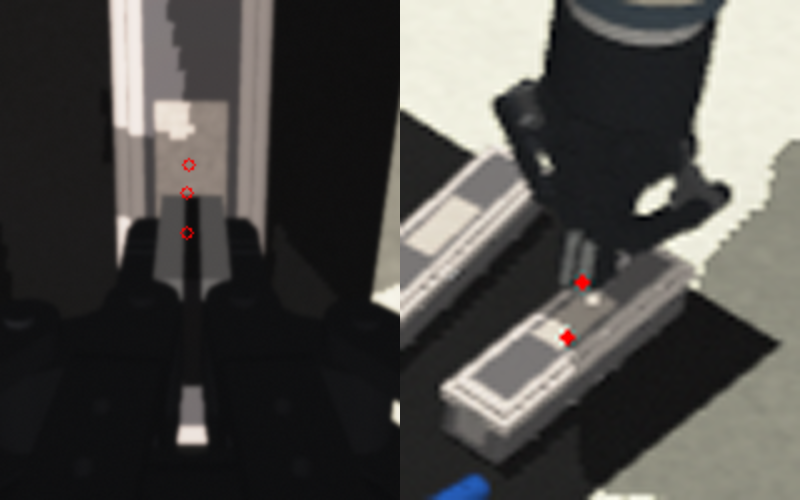

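```bash
python3 - <<'E'
from h import *
w=snapshot("wrist"); t=snapshot("scene"); p=sense()["tool_pos"]
P=lambda s:np.array(s["K"])@np.c_[cv2.Rodrigues(np.array(s["rvec"]))[0],np.array(s["tvec"]).ravel()]
for a in((316.5,247),):
  for b in((427,257),(425,260),(429,257)):
    X=cv2.triangulatePoints(P(w),P(t),np.array(a,float),np.array(b,float))[:,0]; X=X[:3]/X[3]; print(b,X,X-p,proj(w,X),proj(t,X))
print(sense()["joint_torque"].round(2), sense()["joints"])
# lateral scene check: same tip well clear of things
move_linear([.449,.327,.12],.2); pause(.2)
w=snapshot("wrist"); t=snapshot("scene"); tp=snapshot("top"); p=sense()["tool_pos"]; print(p,proj(w,p),proj(t,p),proj(tp,p))
im=t["pixels"].copy(); im2=w["pixels"].copy()
for s,i in((t,im),(w,im2)): cv2.circle(i,tuple(proj(s,p)[0].round().astype(int).tolist()),1,(255,0,0),-1)
cv2.imwrite("pics/w4.png",np.hstack([cv2.resize(im2[150:400,220:420],(400,500)),cv2.resize(im[150:290,380:492],(400,500),interpolation=2)])[:,:,::-1])
E
```

```text
(427, 257) [0.44276064 0.32652386 0.05733975] [-0.00619901 -0.00041571  0.03342866] [[314.40380507 247.8408237 ]] [[427.19827463 257.08461995]]
(425, 260) [0.44722201 0.32604669 0.04890957] [-0.00173764 -0.00089289  0.02499849] [[312.45911582 248.62998711]] [[425.40386348 260.17227118]]
(429, 257) [0.44057739 0.32907263 0.0588023 ] [-0.00838226  0.00213306  0.03489121] [[320.4998716  245.42061072]] [[428.6271857 256.8406257]]
[ -0.   -54.25 -17.9   -0.     0.     0.  ] [ 6.07986847e-01  5.73373185e-01  1.87592106e+00 -5.34183415e-06
  6.92483488e-01 -1.07277355e+00]
[0.44857533 0.32670637 0.11908056] [[314.57311851 233.41278688]] [[429.26806223 239.4084608 ]] [[212.62273278 220.78988576]]
```

View pics/w4.png

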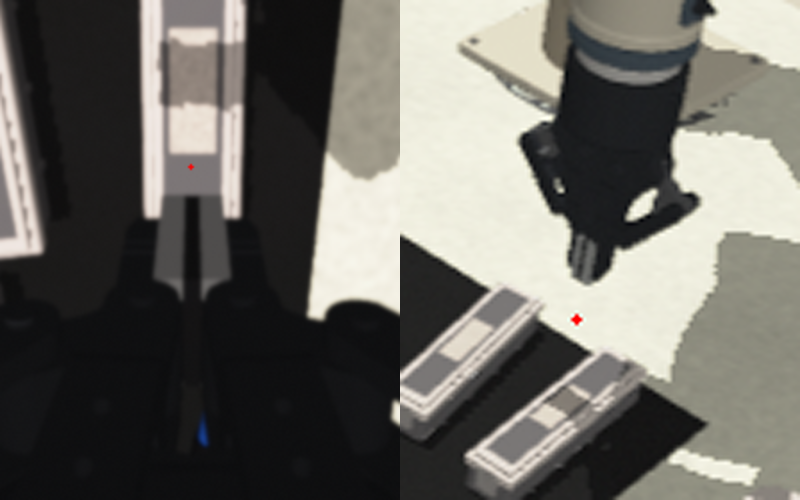

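The tip of the shut fingers sits about 3 cm short of the reported TCP: pixel (433,229) against the predicted (429,239) in the scene view. I'll confirm with a gentle touch on bare mat at a known height.

```bash
python3 - <<'E'
from h import *
xy=[.64,.06]; move_pose([*xy,.06],best([*xy,.06],0)); grip(0,40); f0=ft()
def tilt():
    w=snapshot("wrist"); return w
z=.02
move_linear([*xy,z],.1)
while z>-.05:
    z-=.002; move_linear([*xy,z],.04); pause(.1); s=sense(); d=s["contact_force"][2]-f0[2]
    if d>3: break
print("touch cmd",z,"tool",s["tool_pos"],"Fz",d,"t",s["t"])
w=snapshot("wrist"); p=s["tool_pos"]; R=Ro.from_rotvec(s["orientation"]).as_matrix(); print("toolx",R[:,0].round(2))
tip=cast(w,[316.5,247],.003)[0]; print("tip by wrist ray",tip, "minus tcp",tip-p[:2])
t=snapshot("scene"); print("scene px of tip",proj(t,[p[0],p[1],.003]))
move_linear([*xy,.06],.2)
E
```

```text
touch cmd -0.03600000000000002 tool [ 0.64032562  0.06005107 -0.03474137] Fz 10.765648350432404 t 24.75
toolx [-1. -0. -0.]
tip by wrist ray [0.63161081 0.06123554] minus tcp [-0.00871481  0.00118448]
scene px of tip [[302.27034917 249.34439339]]
```

Touch on the mat confirms it. The fingers end about 37 mm above the reported TCP, and horizontally they agree once the 11 mm half width of the pads is counted. I'll correct the heights and retry A.

```bash
sed -i 's/^ZG=.*/DZ=-.0372  # reported TCP z minus true (touch test)\nZG=.011+DZ/' h.py; python3 - <<'E'
from h import *
W,d=trial(np.array([.449,.327]),.11)
s=snapshot("scene"); cv2.imwrite("pics/s2.png",cv2.resize(s["pixels"][190:330,300:500],(800,560),interpolation=2)[:,:,::-1])
E
```

```text
t 29.9 width 0.0385 W 4.0 M [ 0.036 -0.103  0.001] offset -0.0265 z -0.0122
```

View pics/s2.png

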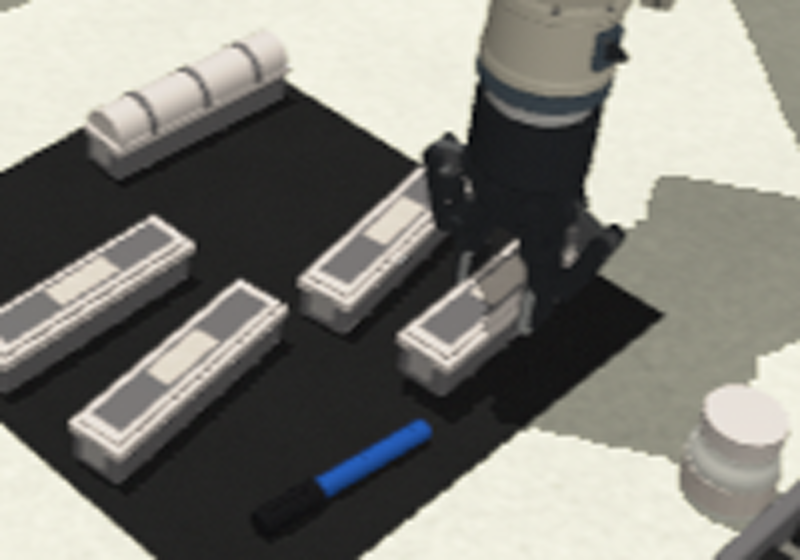

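Held level at the centre, with W = 4.0 N and a balance offset of −26 mm, inside the 20–35 mm expected. I'll write the shift–verify–carry–place step and run it for A on low_a.

```bash
cat >> h.py <<'E'
G=np.array([.574,-.297]); GA=-.16
gx=np.array([np.cos(GA),np.sin(GA)]); gy=np.array([-gx[1],gx[0]])
SPOT=dict(low_a=(G-.038*gx,GA+np.pi/2,0),low_b=(G+.038*gx,GA+np.pi/2,0),up_a=(G-.038*gy,GA,1),up_b=(G+.038*gy,GA,1))
LOOK=[.53,.18,.48]
MAT=np.array([[.362,.385,.003],[.732,.4,.003],[.747,-.003,.003],[.365,-.01,.003]])
def find(prior):
    "carrier nearest the prior, as seen by the wrist camera from the look pose"
    move_pose(LOOK,best(LOOK,0)); pause(.1); s=snapshot("wrist")
    k=[r for r in bright(s,80,.039,roi=proj(s,MAT)) if .12<r[1]<.19 and .03<r[2]<.055]
    for r in k: print("  seen",r[0].round(3),*np.round(r[1:],3))
    r=min(k,key=lambda r:np.hypot(*(r[0]-prior))); yaw=(r[3]+np.pi/2)%np.pi-np.pi/2; u=np.array([np.cos(yaw),np.sin(yaw)])
    return r[0]+(u*max(0,.168-r[1])/2 if r[0][0]>.6 else 0),yaw
def balance(c,yaw,d=None):
    "shift the grip to the balance point; ends gripped there; returns the grip's place along the carrier"
    u=np.array([np.cos(yaw),np.sin(yaw)]); g=0
    if d is None: _,d=trial(c,yaw)
    for _ in range(3):
        p=c+g*u; move_linear([*p,ZG+.001],.05); grip(.06); move_linear([*p,ZG+.06],.2)
        g+=d; _,d=trial(c+g*u,yaw)
        if abs(d)<.006: return g
    raise SystemExit("not balanced")
def place(c,yaw,g,spot):
    t,phi,layer=SPOT[spot]; p=sense()["tool_pos"]; o0=Ro.from_rotvec(sense()["orientation"]).as_matrix()
    ty=np.arctan2(o0[1,0],o0[0,0]); hi=.13+DZ+.03
    move_linear([p[0],p[1],hi],.12)
    opts=[]
    for k in(0,1,-1):
        turn=phi+k*np.pi-yaw; v=np.array([np.cos(phi+k*np.pi),np.sin(phi+k*np.pi)]); q=[*(t+g*v),hi]
        j=solve_ik(q,down(ty+turn))
        if j is not None: opts.append((abs(j[5]-sense()["joints"][5]),q,ty+turn))
    for _,q,a in sorted(opts,key=lambda o:o[0]):
        try: move_linear(q,.2,down(a)); break
        except Unreachable as e: print("unreachable, other way",e)
    else: raise SystemExit("no way")
    f=ft(6); zt=ZG-.003+.040+.036*layer
    print("  over",np.round(q,3),"F",f.round(2))
    move_linear([q[0],q[1],zt+.012],.15); move_linear([q[0],q[1],zt+.0015],.04); pause(.2); print("  down F",sense()["contact_force"].round(2))
    grip(.06); pause(.2); move_linear([q[0],q[1],hi+.02],.2); print("  t",round(sense()["t"],1))
E
python3 - <<'E'
from h import *
c=np.array([.449,.327]); y=.11
g=balance(c,y,-.0265); place(c,y,g,"low_a")
E
```

```text
t 34.1 width 0.0386 W 4.09 M [ 0.     0.015 -0.009] offset 0.0038 z -0.0122
  over [ 0.541 -0.265  0.123] F [ 0.28  0.09 -4.22  0.01 -0.01  0.01]
  down F [-1.41  0.43 -4.65]
  t 41.5
```

```bash
python3 - <<'E'
from h import *
p=[.48,-.28,.36]; move_linear(p,.3,best(p,0)); cv2.imwrite("pics/g1.png",snapshot("wrist")["pixels"][:,:,::-1])
c,y=find([.452,.236]); print(c,y); g=balance(c,y); place(c,y,g,"low_b")
p=[.48,-.28,.36]; move_linear(p,.3,best(p,0)); s=snapshot("wrist"); np.save("g2.npy",s,allow_pickle=True); im=s["pixels"].copy()
for k in("low_a","low_b"):
    t,phi,_=SPOT[k]; v=np.array([np.cos(phi),np.sin(phi)]); w=np.array([-v[1],v[0]])
    b=[[*(t+a*.084*v+e*.02*w),.076] for a,e in((1,1),(1,-1),(-1,-1),(-1,1))]
    cv2.polylines(im,[proj(s,b).round().astype(np.int32)],True,(255,0,0),1)
cv2.imwrite("pics/g2.png",im[:,:,::-1]); print(sense()["t"])
E
```

```text
seen [0.651 0.213] 0.143 0.042 0.039
  seen [0.646 0.155] 0.159 0.043 0.073
  seen [0.452 0.236] 0.17 0.042 0.211
[0.45181185 0.23592047] 0.21096003
t 49.6 width 0.0387 W 3.48 M [-0.005  0.107  0.038] offset 0.0303 z -0.0123
t 53.8 width 0.0384 W 3.46 M [ 0.01  -0.007  0.003] offset -0.0025 z -0.0122
  over [ 0.607 -0.333  0.123] F [ 0.04 -0.27 -3.53 -0.02  0.01  0.01]
  down F [ 0.42 -1.21 -3.  ]
  t 61.2
62.775
```

View pics/g2.png

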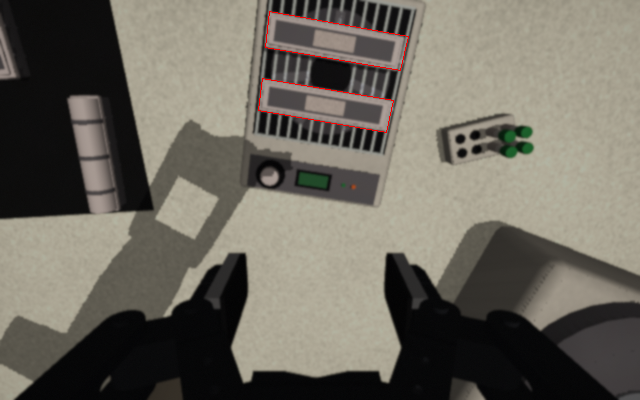

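Both lower carriers sit exactly on their outlines, centres at (333,42) and (326,105). Meanwhile carrier C was knocked: now near (0.651, 0.213), turned, and close to D. I'll look closer there before picking.

```bash
python3 - <<'E'
from h import *
p=[.60,.18,.30]; move_pose(p,best(p,0)); pause(.1); s=snapshot("wrist"); np.save("d1.npy",s,allow_pickle=True)
print(proj(s,[[.651,.213,.039],[.6485,.155,.039],[.735,.18,.003]]),sense()["t"])
cv2.imwrite("pics/d1.png",s["pixels"][:,:,::-1])
E
```

```text
[[340.40614625 190.94442338]
 [296.04340384 189.15772848]
 [315.24687624 238.95674954]] 64.925
```

View pics/d1.png

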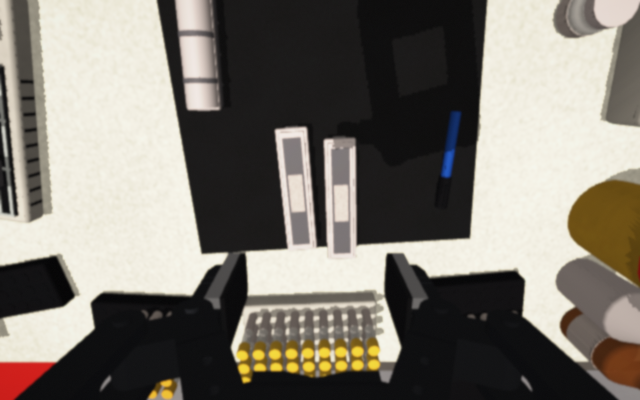

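C's lid corners are at (324,139), (355,139), (355,256) and (328,258). The gap to D is about 18–26 mm, so I'll pick C with a narrower opening and bias the jaws a little away from D.

```bash
sed -i 's/grip(.06); move_linear(\[\*p,ZG+.06\]/grip(OP); move_linear([*p,ZG+.06]/; s/def trial(xy,yaw,lift=.014,open_=.066):/OP=.054\ndef trial(xy,yaw,lift=.014,open_=.054):/' h.py
python3 - <<'E'
from h import *
s=np.load("d1.npy",allow_pickle=True).item()
for n,q in(("C",[[324,139],[355,139],[355,256],[328,258]]),("D",[[277,128],[305,127],[315,246],[287,248]])):
    w=cast(s,q,.039); e=(w[2]+w[3]-w[0]-w[1])/2; print(n,w.mean(0),np.linalg.norm(e),np.linalg.norm(w[1]-w[0]),np.arctan2(e[1],e[0]))
    if n=="C": c,y=w.mean(0),np.arctan2(e[1],e[0])
print("patches",cast(s,[[341,203],[297,194]],.039))
n=np.array([-np.sin(y),np.cos(y)]); c=c+.004*n
g=balance(c,y); place(c,y,g,"up_b")
E
```

```text
C [0.66491285 0.21346503] 0.16311741959423054 0.03879572786400815 0.03626080415800442
D [0.65015706 0.15524529] 0.16228785119850683 0.03473829933260683 0.06316157009472248
patches [[0.66757963 0.21411877]
 [0.65509582 0.15614009]]
t 68.7 width 0.0387 W 4.8 M [-0.013  0.116 -0.008] offset 0.0242 z -0.0123
t 72.7 width 0.039 W 4.41 M [-0.021  0.039 -0.007] offset 0.0091 z -0.0123
t 76.7 width 0.0386 W 4.41 M [ 0.015 -0.008 -0.009] offset -0.002 z -0.0122
  over [ 0.613 -0.265  0.123] F [-0.26  0.34 -4.66  0.01 -0.02 -0.01]
  down F [ 0.25 -0.33 -3.85]
  t 83.2
```

```bash
python3 - <<'E'
from h import *
c,y=find([.65,.155]); print(c,y)
assert np.hypot(*(c-[.65,.155]))<.03
g=balance(c,y); place(c,y,g,"up_a")
p=[.48,-.28,.36]; move_linear(p,.3,best(p,0)); s=snapshot("wrist"); np.save("g3.npy",s,allow_pickle=True); im=s["pixels"].copy()
for k in("up_a","up_b"):
    t,phi,_=SPOT[k]; v=np.array([np.cos(phi),np.sin(phi)]); w=np.array([-v[1],v[0]])
    b=[[*(t+a*.084*v+e*.02*w),.112] for a,e in((1,1),(1,-1),(-1,-1),(-1,1))]
    cv2.polylines(im,[proj(s,b).round().astype(np.int32)],True,(255,0,0),1)
cv2.imwrite("pics/g3.png",im[:,:,::-1]); print(sense()["t"])
E
```

```text
seen [0.646 0.155] 0.158 0.043 0.074
[0.65033114 0.1554695 ] 0.073577404
t 89.7 width 0.0386 W 4.74 M [ 0.022 -0.15  -0.   ] offset -0.032 z -0.0122
t 93.8 width 0.0389 W 4.99 M [-0.003  0.019 -0.015] offset 0.0039 z -0.0122
  over [ 0.536 -0.329  0.123] F [-0.13 -0.09 -4.15  0.    0.04  0.01]
  down F [ 0.93  0.49 -3.69]
  t 100.2
103.3667
```

View pics/g3.png

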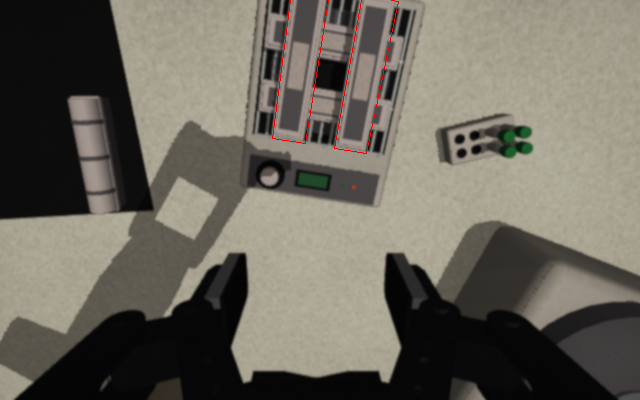

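The upper pair also lies on its outlines. Now the button, seen at about (270,174).

```bash
python3 - <<'E'
from h import *
s=np.load("g3.npy",allow_pickle=True).item(); b=cast(s,[270,174],.062)[0]; print("button",b, "in grille",(b-G)@gx,(b-G)@gy)
o=best([*b,.1],GA); grip(0,40); move_pose([*b,.13],o); move_linear([*b,.062+DZ+.012],.15); f0=ft()
z=.062+DZ+.004
while z>.062+DZ-.014:
    z-=.001; move_linear([*b,z],.03); pause(.08); f=sense()["contact_force"][2]-f0[2]; print(round(z-DZ,4),round(f,2),end="; ")
    if f>12: break
pause(.3); print("\nend F",sense()["contact_force"][2]-f0[2],sense()["tool_pos"])
move_linear([*b,.13],.15); p=[.35,-.05,.33]; move_pose(p,best(p,0)); pause(.3)
t=snapshot("top"); a=cv2.resize(t["pixels"][150:260,345:455],(400,400),interpolation=2)
q=snapshot("scene"); c=cv2.resize(q["pixels"][120:220,190:330],(400,286),interpolation=2); c=np.vstack([c,np.zeros((114,400,3),np.uint8)])
cv2.imwrite("pics/end.png",np.hstack([a,c])[:,:,::-1]); print(sense()["t"])
E
```

```text
button [ 0.44341976 -0.21497518] in grille -0.14198042231765307 0.06017332692355727
0.065 0.67; 0.064 1.08; 0.063 -0.32; 0.062 0.49; 0.061 0.93; 0.06 2.07; 0.059 2.67; 0.058 3.42; 0.057 3.9; 0.056 4.86; 0.055 9.52; 0.054 21.13; 
end F 20.09905369676788 [ 0.44363607 -0.21509496  0.01794977]
112.975
```

View pics/end.png

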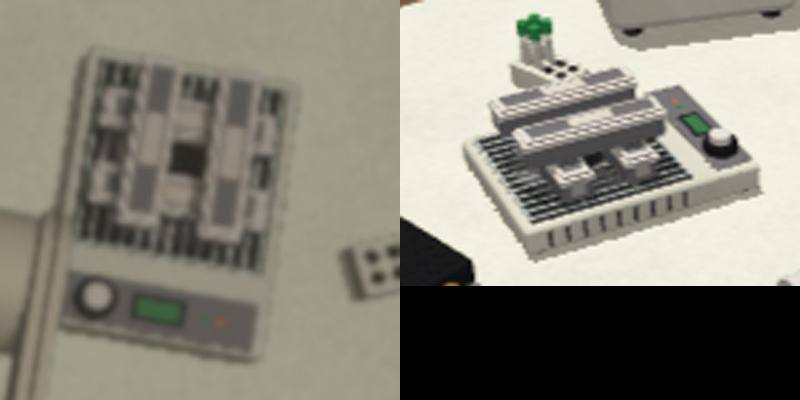

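The spring rose over 6 mm to about 5 N and then hit a hard stop, so the button went fully down. The tower stands square in both views and the arm is clear. Handing in.

```bash
python3 -c "
from cell import *
print(sense()['contact_force'],sense()['t']); sign_off()"
```

```text
[-0.72454915  0.52208047  0.06015755] 112.975
the job is handed in; nothing more can be done
```

All four flat-lidded carriers present are stacked crosswise on the grille, and the start button was pressed fully down. The job was handed in at about 113 s, and sign-off gives no verdict.

- **Balance:** each carrier was tried about 14 mm off the mat, and the grip was moved to its balance point, 23 to 34 mm from the centre. The leftover offset was under 4 mm in every case before lifting higher.
- **Placement:** two lie across the bars with two square across them. In the wrist pictures both layers lie on their expected outlines, and the last top and scene views show the tower upright with the arm clear.
- **Button:** the force rose to about 5 N over 6 mm, then climbed sharply to about 20 N at the stop.
- **Finger height disagreed:** the real fingertips sat about 37 mm above the reported tool position. The first grasp therefore closed on air above a carrier. I measured the offset with a touch on the mat and corrected for it.
- **Knocked carrier:** one carrier was knocked aside during the run. I found it again and gripped it with a narrower opening because it lay close to its neighbour.
- **Not checked at the end:** I saw the barrel-lidded carrier in place in the last wrist view before the button press. I did not measure it, the rack, the marker or the jar at the end. Nothing I did is known to have touched them.

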